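# Make up two job kits at the tool bench

## Task

Make up the two job kits, one part in each compartment and every part standing the same way up as you found it: the drilled aluminium block, the flanged bronze bush and the tall narrow socket go in the three-compartment tray; the big hex nut and the short wide socket go in the two-compartment tray. The block is still clamped in its drilling fixture: flip the toggle clamp's red handle right over to release it before you lift the block out, and leave the clamp open. Which compartment of a tray a part gets does not matter.

Things in the scene. Friction and masses are not known exactly. Their poses are not given: they have to be found in the camera images.
- fixture: Drilling fixture fixed to the bench: dark steel base 155 x 90 x 12 mm (local x -45 to +110 mm), a nest of four low fences (tops 22 mm above the bench) round the block, a toggle clamp on two cheeks beside it. Origin: on the bench under the block's centre; local x points from block to clamp, z up. Clamp hinge at x = +70, z = 62 mm, along local y.
- clamp (a joint): Toggle clamp angle, rad: 0 clamped (handle upright, arm level over the block, pad on its top); 1.75 fully open (handle lying back, away from the block; arm standing up, top 135 mm above the bench, 65 to 100 mm from the block's centre). Arm and handle are one piece. Over centre at about 0.8: short of that it falls shut, past it it falls open. A push of 1 to 3 N on the grip moves it.
- clamp_grip (a point): Middle of the clamp handle's red round grip (22 mm diameter, 78 mm long, along the handle), 80 mm from the hinge. Clamped, the handle stands upright, the grip reaching from 104 to 182 mm above the bench. To open it is pushed in the fixture's +x direction, over and down.
- block: Bright aluminium block 50 (local x) x 40 (local y) x 45 mm high with four small drilled holes seen in its top, 0.24 kg. Origin: centre of its underside, z up. It starts in the fixture's nest, its underside 12 mm and its top 57 mm above the bench, its axes along the fixture's, with 2 mm play; it lifts straight out when the clamp is open.
- bush: Flanged bronze (yellow metal) bush standing on its flange: flange 50 mm diameter and 10 mm high, above it a neck 32 mm in diameter up to 46 mm, 0.25 kg. Origin: centre of its underside, z up.
- tall_socket: Tall narrow dark steel wrench socket standing upright: plain cylinder 32 mm in diameter, 66 mm high, hexagon opening at the top, 0.25 kg. Origin: centre of its underside, z up.
- wide_socket: Short wide dark steel wrench socket standing upright: plain cylinder 46 mm in diameter, 42 mm high, hexagon opening at the top, 0.3 kg. Origin: centre of its underside, z up.
- nut: Big plain steel hex nut lying flat: 50 mm across flats, 58 mm across corners, 34 mm high, 0.35 kg; its dark bore shows on top. Origin: centre of its underside, z up; two of its flats face along local +y and -y, the others follow every 60 degrees.
- tray3: Grey sheet-metal tray, 226 x 78 mm, with three square compartments in a row. Loose, 0.9 kg, stands flat with its open side up. Origin: centre of its underside; local x runs along the row of compartments, z up. Floor 4 mm thick, all walls and dividers 4 mm thick, their top 14 mm above the bench. Each compartment is 70 x 70 mm inside; centres at x = -74, 0 and +74 mm.
- tray2: Grey sheet-metal tray, 152 x 78 mm, with two square compartments in a row. Loose, 0.9 kg, stands flat with its open side up. Origin: centre of its underside; local x runs along the row of compartments, z up. Floor 4 mm thick, all walls and dividers 4 mm thick, their top 14 mm above the bench. Each compartment is 70 x 70 mm inside; centres at x = -37 and +37 mm.
There are look-alikes about, which are no part of the job. What is shaped like the tall_socket but green is not meant.

How it is judged:
By the outcome, as a careful person would: the job done as asked, in the order asked, and still so for the second after the job is handed in, with the robot touching nothing.
It also fails if it takes over 144 s, if anything falls off the work surface, if the arm or the gripper's body presses on something with over 40 N, if the wrist force passes 120 N, or if a joint passes its speed limit or range.

## Robot

A 7-joint arm with a two-finger parallel gripper is mounted at the origin on the work surface. World frame = base frame: x ahead of the robot, y to its left, z up, the work surface at z = 0. Lengths are in m, angles in degrees, forces in N, time in s.
With the tool pointing down it reaches from about 0.425 to 0.875 m from the base axis. Payload 8.4 kg.
Tool frame: the origin (TCP) lies at the very end of the fingers, on their centre line; the grasp point (between the pads) lies 19 mm behind it; z points along the fingers, y is the line along which they close (so a half turn about z gives the same grasp; the last joint's range is limited). The gripper opens to 87 mm and grips with 3 to 60 N. Pads are 19 mm wide; open, the fingers measure 117 mm over their backs; the gripper's body (75 mm by 190 mm) begins 51 mm behind the grasp point.
Start: joints at [63.587, 19.091, 2.286, 83.961, -0.768, 76.965, -3.352], TCP at [0.23, -0.608, 0.223] pointing down, gripper open.
Joint ranges: [-147.57, 147.57], [-21.85, 119.76], [-74.77, 79.35], [14.55, 137.4], [-85.83, 265.84], [4.83, 119.75], [-152.11, 152.11]. Speed limits (degrees/s): [127.2, 127.2, 159.86, 159.86, 180, 180, 180].

## Interface

Orientations are given as [roll, pitch, yaw] about the fixed x, y, z axes, in that order (R = Rz(yaw) Ry(pitch) Rx(roll)).
In Python, from workcell import robot, vision, ticket gives the robot as it stands.
- The arm moves only by the shell command python3 -m inch 'ROWS' [FORCE]. ROWS is JSON, a list of rows, each an object with "slide": the shift along the tool's x, y, z in cm, a list of three; "twist": the turn about the tool's z in degrees; "jaw": the opening, from -1 (shut) to 1 (fully open). A call has 1 to 10 rows; each row shifts and turns the commanded pose from where the row before left it, along the tool's axes as they then stand; what a row does not reach is not made up. A row lasts 1/12 s, in which the tool goes at most 41.7 mm and 7.16 degrees, less where a joint would pass 70% of its speed; a pose out of reach is approached as far as the arm can. A call is refused whole if a number of a shift passes 4.17 or a number of a turn 7.16, either way. A call with a gripper value outside its range is refused whole. The fingers move at their own pace and stop on an object; FORCE is the grip in N (left out, the last holds). Time passes only in rows, so rows that do not move let the fingers close. It gives the time, the measured TCP pose, the force, the opening and the grip force at its end, in the units of the state.
- robot.get_obs(): the state, without advancing time (a new reading comes with each control period).
- vision.snapshot(name): name is "scene" or "top" or "wrist"; returns the picture (420x560x3 uint8, red, green, blue); there is no depth.
- vision.camera_model(name): a dict with "fx", "fy", "cx", "cy" (pixels), "R" (3x3) and "t" (3): a world point X has camera coordinates R X + t; the wrist camera has in their place "mount" (4x4, takes a point from camera to tool coordinates, whose origin is the TCP and whose axes are the flange's). Camera axes: x right, y down, z forward; pixel columns grow to the right and rows downward; lengths in m; the calibration is good to about 2 mm. A picture is of the moment at which its call begins: read the wrist's pose just before it. camera_model takes no time and is no camera call.
- ticket.close_job(): hands the job in; it is judged then, once.
The state is a dict: "clock": time; "qpos": joint angles; "qd": joint speeds; "joint_torque": joint torques, N m; "eef_pos": TCP position; "eef_rot": TCP orientation; "wrist_force": force on the tool from outside, world axes, zero at the start; "moment": the same for the moment, N m; "grip_width": opening from 0.0 (shut) to 1.0 (fully open); "gripper_force": force on a finger pad.
Only numpy, scipy, OpenCV 4.12 (cv2) and the standard library are available. Lean on these libraries where they do the work, as an engineer would, in place of code of your own. Each camera call takes 0.05 s, during which the arm holds its last target. There are 200 camera calls.

## Working session

There is one attempt and no reset: what is moved stays moved. The work goes in short steps, Python scripts to look and compute and a shell command to move; the robot and the scene stay as the last step left them, time stands still between calls to the robot, and variables do not carry over. Pictures are saved under pics/ and viewed, at most 14 in all, crops included, and the job is handed in when it is done.

```bash
ls; mkdir -p pics; python3 - <<'E'
from workcell import robot, vision
import cv2
o=robot.get_obs(); print({k:o[k] for k in("clock","eef_pos","eef_rot","grip_width","wrist_force")})
for n in("scene","top"):
    im=vision.snapshot(n)[:,:,::-1]; cv2.imwrite(f"pics/{n}0.png",im); m=vision.camera_model(n); print(n,m)
print(vision.camera_model("wrist"))
E
```

```text
pics
{'clock': 0.0, 'eef_pos': array([ 0.229842  , -0.6075111 ,  0.22168322]), 'eef_rot': array([-1.79909300e+02,  6.66491629e-03,  2.07271892e+01]), 'grip_width': 1.0002802818086913, 'wrist_force': array([ 0.19590352, -0.49399445,  0.14625558])}
scene {'fx': 517.9106996013165, 'fy': 517.9106996013165, 'cx': 279.6014010254956, 'cy': 209.4634999314296, 'R': array([[ 0.8568099 ,  0.51557917, -0.00741009],
       [ 0.43594469, -0.73199523, -0.52357924],
       [-0.2753707 ,  0.44537748, -0.85194476]]), 't': array([-0.46835527, -0.17422491,  1.29791478])}
top {'fx': 477.30032708825007, 'fy': 477.30032708825007, 'cx': 274.45380446938947, 'cy': 213.29200803545277, 'R': array([[-1.91545632e-02, -9.99812177e-01, -2.95170343e-03],
       [-9.81936339e-01,  1.93677623e-02, -1.88217735e-01],
       [ 1.88239551e-01, -7.06843638e-04, -9.82122890e-01]]), 't': array([0.00918938, 0.55483612, 1.24109989])}
{'fx': 363.0312592711248, 'fy': 363.0312592711248, 'cx': 271.82106898927526, 'cy': 205.83960832724966, 'mount': array([[-2.42700229e-04, -9.68756714e-01, -2.48012841e-01,
         6.81338727e-02],
       [ 9.99999834e-01, -3.64562995e-04,  4.45431215e-04,
         1.77720508e-03],
       [-5.21930784e-04, -2.48012692e-01,  9.68756642e-01,
        -1.62329236e-01],
       [ 0.00000000e+00,  0.00000000e+00,  0.00000000e+00,
         1.00000000e+00]])}
```

View pics/top0.png

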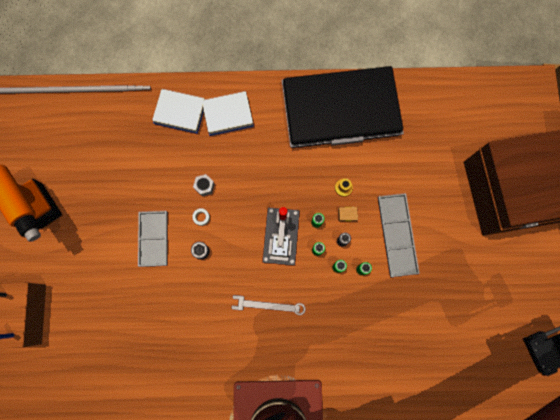

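View pics/scene0.png

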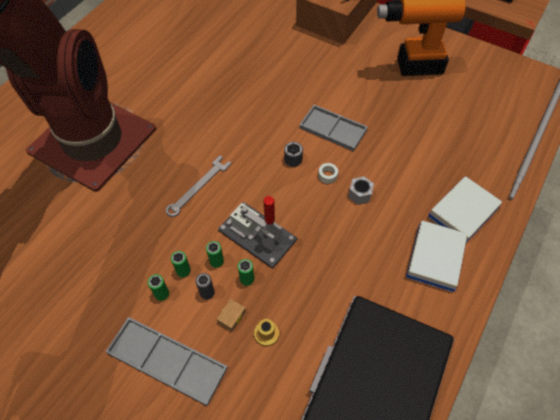

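```bash
cat > h.py <<'E'
import numpy as np, cv2
from scipy.spatial.transform import Rotation as Rn
from workcell import robot, vision
def cam(name, pose=None):
    """K, R, t (world->camera); pose=(pos, rpy deg) for the wrist"""
    m=vision.camera_model(name)
    K=np.array([[m["fx"],0,m["cx"]],[0,m["fy"],m["cy"]],[0,0,1]])
    if name!="wrist": return K,m["R"],m["t"]
    T=np.eye(4); T[:3,:3]=Rn.from_euler("xyz",pose[1],degrees=True).as_matrix(); T[:3,3]=pose[0]
    W=np.linalg.inv(T@m["mount"]); return K,W[:3,:3],W[:3,3]
def tri(c1,p1,c2,p2):
    P=[c[0]@np.c_[c[1],c[2]] for c in(c1,c2)]
    X=cv2.triangulatePoints(P[0],P[1],np.float64(p1),np.float64(p2)).ravel(); return X[:3]/X[3]
def onz(c,p,z):
    d=c[1].T@np.linalg.inv(c[0])@[p[0],p[1],1]; o=-c[1].T@c[2]; return o+d*(z-o[2])/d[2]
def proj(c,X):
    q=c[0]@(c[1]@np.asarray(X,float)+c[2]); return q[:2]/q[2]
def crop(src,dst,x0,y0,x1,y1,s):
    im=cv2.imread(src) if isinstance(src,str) else src
    cv2.imwrite(dst,cv2.resize(im[y0:y1,x0:x1],None,fx=s,fy=s,interpolation=cv2.INTER_CUBIC))
def shot(fn):
    o=robot.get_obs(); im=vision.snapshot("wrist")[:,:,::-1].copy(); cv2.imwrite(fn,im)
    np.savez(fn+".npz",p=o["eef_pos"],r=o["eef_rot"]); return im
def wcam(fn):
    d=np.load(fn+".npz"); return cam("wrist",(d["p"],d["r"]))
E
python3 - <<'E'
from h import *
c=cam("top"); s=cam("scene")
pts={"tall":((344,236),(205,279)),"bush":((345,183),(266,325)),"nut":((204,183),(361,185)),"wide":((200,247),(293,148)),"grip top":((283,211),(269,199)),"block":((278.,247.),(247,218))}
for k,(a,b) in pts.items(): print(k,tri(c,a,s,b).round(3))
for k,p in {"t3 ends":(398,235),"t3a":(395,197),"t3b":(402,274),"t2":(152,238),"fix":(281,237)}.items(): print(k,onz(c,p,.014).round(3))
crop("pics/top0.png","pics/top0c.png",255,170,430,290,4.5)
E
```

```text
tall [ 0.487 -0.185  0.069]
bush [ 0.636 -0.197  0.05 ]
nut [0.646 0.192 0.043]
wide [0.466 0.198 0.054]
grip top [ 0.536 -0.022  0.182]
block [ 0.467 -0.008  0.031]
t3 ends [ 0.494 -0.342  0.014]
t3a [ 0.602 -0.341  0.014]
t3b [ 0.387 -0.346  0.014]
t2 [0.499 0.339 0.014]
fix [ 0.495 -0.018  0.014]
```

View pics/top0c.png

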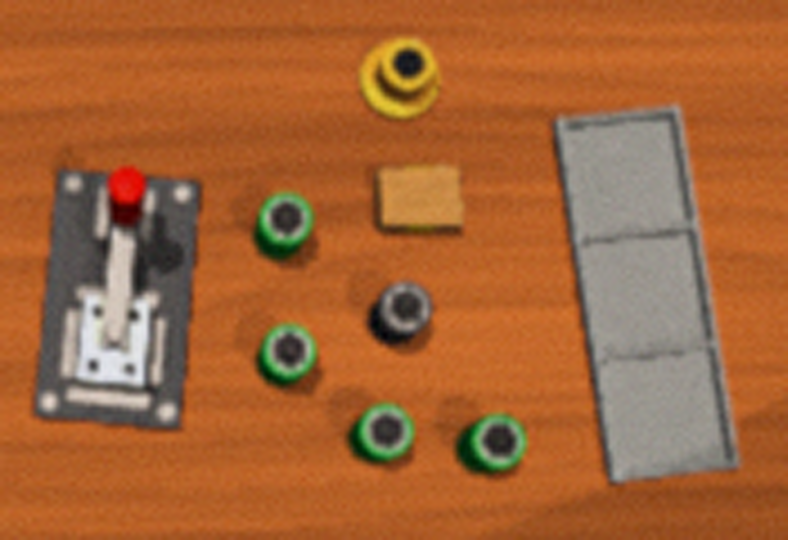

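Candidates for tall_socket (crop px): green (285,222), (289,350), (384,433), (497,442) are look-alikes; the dark one at (404,310) fits. Bush is at (399,78), the block under the clamp at (110,345), tray3 at (645,295).

```bash
python3 -m inch '[{"slide":[0,0,-2.5],"twist":6.5,"jaw":1},{"slide":[0,0,-2.5],"twist":6.5,"jaw":1},{"slide":[0,0,-2.5],"twist":6.5,"jaw":1},{"slide":[0,0,-2.5],"twist":6.5,"jaw":1},{"slide":[1.68,-3.57,0],"twist":0,"jaw":1},{"slide":[1.68,-3.57,0],"twist":0,"jaw":1},{"slide":[1.68,-3.57,0],"twist":0,"jaw":1},{"slide":[1.68,-3.57,0],"twist":0,"jaw":1},{"slide":[1.68,-3.57,0],"twist":0,"jaw":1},{"slide":[1.68,-3.57,0],"twist":0,"jaw":1}]'
python3 -m inch '[{"slide":[1.68,-3.57,0],"twist":0,"jaw":1},{"slide":[1.68,-3.57,0],"twist":0,"jaw":1},{"slide":[1.68,-3.57,0],"twist":0,"jaw":1},{"slide":[1.68,-3.57,0],"twist":0,"jaw":1},{"slide":[0,0,0],"twist":0,"jaw":1},{"slide":[0,0,0],"twist":0,"jaw":1}]'
python3 - <<'E'
from h import *
im=shot("pics/w1.png"); crop(im,"pics/w1c.png",0,0,560,420,1.42)
E
```

```text
clock: 0.93
eef_pos: [0.3506, -0.4019, 0.3223]
eef_rot: [-180.0, 0.0, -5.3]
wrist_force: [1.6, -1.1, 0.6]
grip_width: 1.002
gripper_force: 0.0
clock: 1.43
eef_pos: [0.4313, -0.2655, 0.3224]
eef_rot: [-180.0, 0.0, -5.0]
wrist_force: [-0.2, -0.6, 0.4]
grip_width: 1.0
gripper_force: 0.0
```

View pics/w1c.png

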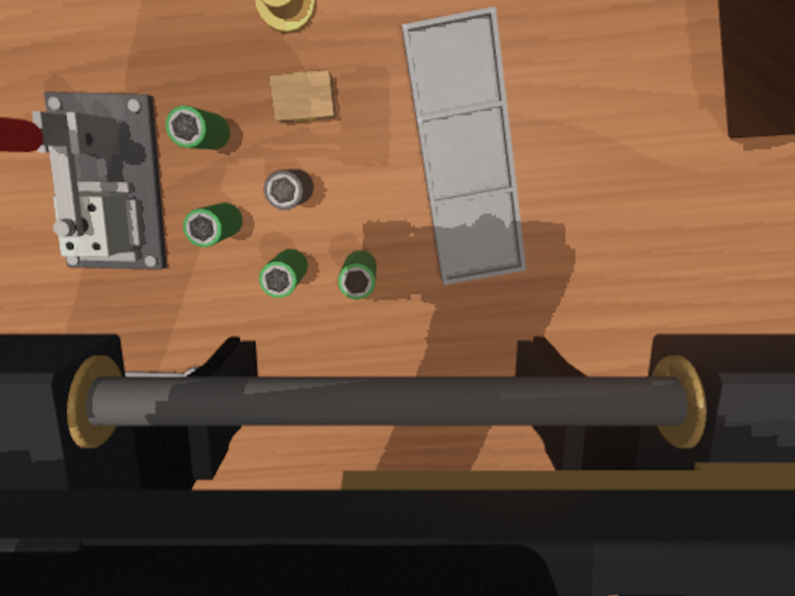

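The wrist view shows (crop px): dark tall socket top (285,189), bush cut off at top, tray3 (405–523, 10–283), fixture and block at left. A second place follows for parallax.

```bash
python3 -m inch '[{"slide":[1.4,-3.5,0],"twist":0,"jaw":1},{"slide":[1.4,-3.5,0],"twist":0,"jaw":1},{"slide":[1.4,-3.5,0],"twist":0,"jaw":1},{"slide":[0,0,0],"twist":0,"jaw":1},{"slide":[0,0,0],"twist":0,"jaw":1}]'
python3 - <<'E'
from h import *
im=shot("pics/w2.png"); crop(im,"pics/w2c.png",0,0,560,420,1.42)
E
```

```text
clock: 1.9
eef_pos: [0.4818, -0.1666, 0.3223]
eef_rot: [-180.0, 0.0, -5.2]
wrist_force: [-0.1, -1.6, -0.3]
grip_width: 0.998
gripper_force: 0.0
```

View pics/w2c.png

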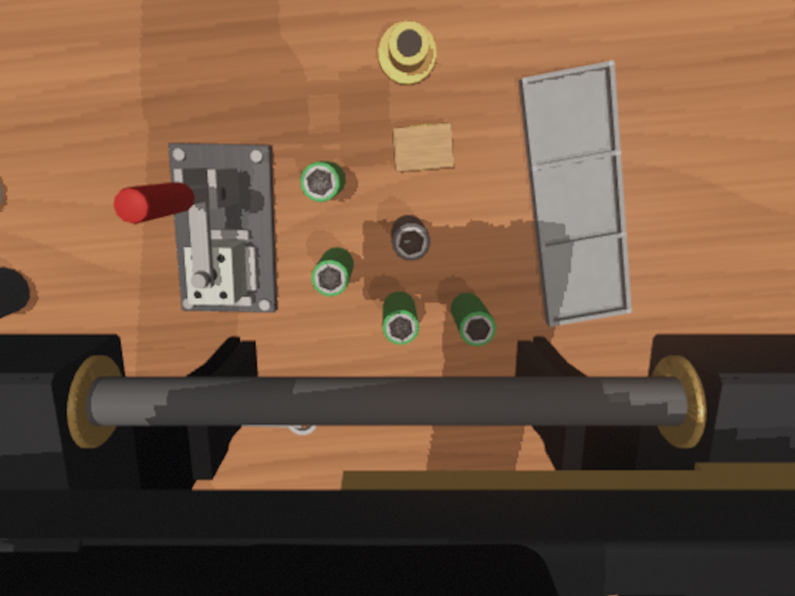

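```bash
python3 - <<'E'
from h import *
a=wcam("pics/w1.png"); b=wcam("pics/w2.png"); k=1.42
def T(n,p,q): 
    X=tri(a,np.array(p)/k,b,np.array(q)/k); print(n,X.round(4)); return X
T("tall",(284,188.5),(411,239))
C=[T("t3",p,q) for p,q in(((403,25),(520,78)),((494,8),(612,61)),((525,269),(630,311)),((446,284),(550,326)))]
m=np.mean(C,0);d=(C[0]+C[1]-C[2]-C[3])/2;print("tray3",m,np.linalg.norm(d),np.degrees(np.arctan2(d[1],d[0])))
F=[T("fix",p,q) for p,q in(((45,92),(168,143)),((152,96),(271,146)),((166,268),(276,311)),((70,266),(183,309)))]
d=(F[0]+F[1]-F[2]-F[3])/2;e=F[0]-F[1]+F[3]-F[2]; m=np.mean(F,0)
y=np.degrees(np.arctan2(d[1],d[0]));print("fix",m,np.linalg.norm(d),y,np.degrees(np.arctan2(e[1],e[0]))-90)
u=d/np.linalg.norm(d);print("origin",m-u*.0325)
T("hole",(91,207),(221,258));T("hole",(97,246),(224,295));T("hole",(69,246),(193,295))
t=cam("top");s=cam("scene")
print("grip top",tri(b,np.array((130,206))/k,t,(283.2,211)))
X=tri(b,np.array((409,43))/k,t,(255+408/4.5,170+63/4.5));print("bush",X)
print("bush z46",onz(b,np.array((409,43))/k,.046),"flange",onz(b,np.array((407,53))/k,.009))
E
```

```text
tall [ 0.4852 -0.1889  0.0603]
t3 [ 0.6092 -0.2967  0.0038]
t3 [ 0.6143 -0.3731  0.0106]
t3 [ 0.3902 -0.3939  0.0116]
t3 [ 0.3801 -0.3198  0.0049]
tray3 [ 0.49843659 -0.34588015  0.00771466] 0.22767285415694896 5.5375012092135245
fix [0.5827 0.0174 0.0077]
fix [ 0.5721 -0.0723  0.0022]
fix [ 0.4185 -0.0547  0.0022]
fix [0.4291 0.0341 0.0051]
fix [ 0.50058019 -0.01886544  0.00432475] 0.15459299865072848 -6.362177250819361 -6.744896497643666
origin [ 0.46828149 -0.01526415  0.00405114]
hole [ 0.4839 -0.0296  0.0596]
hole [ 0.4515 -0.026   0.0576]
hole [0.4519 0.0047 0.0464]
grip top [ 0.53676993 -0.0226439   0.17891101]
bush [ 0.63946842 -0.20171062  0.02899922]
bush z46 [ 0.63704571 -0.20005702  0.046     ] flange [ 0.63671595 -0.19992684  0.009     ]
```

```bash
cat >> h.py <<'E'
def delta(x,y,z,yaw=None):
    """tool-axes shift (cm) at the final yaw, and twist (deg) still to make"""
    o=robot.get_obs(); r=o["eef_rot"]; tw=0 if yaw is None else (r[2]-yaw+180)%360-180
    R=Rn.from_euler("xyz",[180,0,r[2]-tw],degrees=True).as_matrix()
    print("shift cm",(R.T@(np.array([x,y,z])-o["eef_pos"])*100).round(2),"twist",round(tw,2),"t",o["clock"])
E
python3 - <<'E'
from h import *
a=wcam("pics/w1.png"); b=wcam("pics/w2.png"); k=1.42
def O(n,p,q,z):
    A=onz(a,np.array(p)/k,z);B=onz(b,np.array(q)/k,z); print(n,A.round(4),B.round(4)); return (A+B)/2
O("tall",(284,188.5),(411,239),.066)
C=[O("t3",p,q,.014) for p,q in(((403,25),(520,78)),((494,8),(612,61)),((525,269),(630,311)),((446,284),(550,326)))]
m=np.mean(C,0);d=(C[0]+C[1]-C[2]-C[3])/2;print("tray3",m,np.linalg.norm(d),np.degrees(np.arctan2(d[1],d[0])))
F=[O("fix",p,q,.012) for p,q in(((45,92),(168,143)),((152,96),(271,146)),((166,268),(276,311)),((70,266),(183,309)))]
d=(F[0]+F[1]-F[2]-F[3])/2;m=np.mean(F,0);u=d/np.linalg.norm(d)
y=np.degrees(np.arctan2(d[1],d[0]));print("fix",m,np.linalg.norm(d),y,"origin",m-u*.0325)
og=m-u*.0325+u*.030; delta(og[0],og[1],.125,y)
E
```

```text
tall [ 0.4851 -0.1899  0.066 ] [ 0.4864 -0.1889  0.066 ]
t3 [ 0.6072 -0.2964  0.014 ] [ 0.6076 -0.2939  0.014 ]
t3 [ 0.6134 -0.3723  0.014 ] [ 0.614  -0.3717  0.014 ]
t3 [ 0.3907 -0.3933  0.014 ] [ 0.391  -0.3928  0.014 ]
t3 [ 0.3828 -0.3191  0.014 ] [ 0.3828 -0.3169  0.014 ]
tray3 [ 0.49868478 -0.34455404  0.014     ] 0.22475057844937854 5.603887877224799
fix [0.5821 0.0147 0.012 ] [0.5822 0.0158 0.012 ]
fix [ 0.5708 -0.0764  0.012 ] [ 0.5715 -0.0742  0.012 ]
fix [ 0.4204 -0.0593  0.012 ] [ 0.4208 -0.057   0.012 ]
fix [0.4301 0.0297 0.012 ] [0.4307 0.0312 0.012 ]
fix [ 0.50109472 -0.02195628  0.012     ] 0.15199639398310755 -6.111390558126469 origin [ 0.46877942 -0.01849627  0.012     ]
shift cm [  0.17 -14.77  19.73] twist 0.79 t 1.95
```

```bash
python3 -m inch '[{"slide":[0,-3.7,0],"twist":0.8,"jaw":-1},{"slide":[0,-3.7,0],"twist":0,"jaw":-1},{"slide":[0,-3.7,0],"twist":0,"jaw":-1},{"slide":[0,-3.7,0],"twist":0,"jaw":-1},{"slide":[0,0,3.9],"twist":0,"jaw":-1},{"slide":[0,0,3.9],"twist":0,"jaw":-1},{"slide":[0,0,3.9],"twist":0,"jaw":-1},{"slide":[0,0,4],"twist":0,"jaw":-1},{"slide":[0,0,4],"twist":0,"jaw":-1},{"slide":[0,0,0],"twist":0,"jaw":-1}]' 20
python3 -m inch '[{"slide":[1.0,0,0],"twist":0,"jaw":-1},{"slide":[1.0,0,0],"twist":0,"jaw":-1},{"slide":[1.0,0,0],"twist":0,"jaw":-1},{"slide":[1.0,0,0],"twist":0,"jaw":-1},{"slide":[1.2,0,0],"twist":0,"jaw":-1},{"slide":[1.2,0,0],"twist":0,"jaw":-1},{"slide":[1.2,0,0],"twist":0,"jaw":-1},{"slide":[1.2,0,0],"twist":0,"jaw":-1},{"slide":[1.2,0,0],"twist":0,"jaw":-1},{"slide":[0,0,0],"twist":0,"jaw":-1}]'
python3 - <<'E'
from h import *
cv2.imwrite("pics/top1.png",vision.snapshot("top")[:,:,::-1]);cv2.imwrite("pics/sc1.png",vision.snapshot("scene")[:,:,::-1])
A=cv2.imread("pics/sc1.png")[110:340,170:330];crop(A,"pics/sc1c.png",0,0,160,230,2.5)
E
```

```text
clock: 2.78
eef_pos: [0.4917, -0.0228, 0.1185]
eef_rot: [179.9, 0.7, -6.3]
wrist_force: [-1.1, 0.0, -0.2]
grip_width: 0.325
gripper_force: 0.0
clock: 3.62
eef_pos: [0.5995, -0.0312, 0.1268]
eef_rot: [-180.0, -0.2, -6.1]
wrist_force: [0.1, 0.8, -0.1]
grip_width: 0.006
gripper_force: 0.0
```

View pics/sc1c.png

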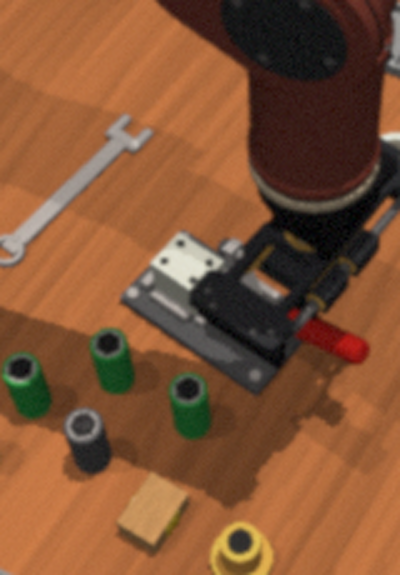

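Clamp is open: the red handle lies back at (330,340) in the crop, block's top with four holes free at (185,260). Rise and look at block from above.

```bash
python3 -m inch '[{"slide":[0,0,-3.9],"twist":0,"jaw":-1},{"slide":[0,0,-3.9],"twist":0,"jaw":-1},{"slide":[0,0,-4],"twist":0,"jaw":-1},{"slide":[-3.8,0.4,-1.6],"twist":0,"jaw":1},{"slide":[-3.8,0.4,-1.6],"twist":0,"jaw":1},{"slide":[-3.8,0.4,-1.6],"twist":0,"jaw":1},{"slide":[-3.8,0.4,-1.6],"twist":0,"jaw":1},{"slide":[0,0,0],"twist":0,"jaw":1},{"slide":[0,0,0],"twist":0,"jaw":1}]'
python3 - <<'E'
from h import *
im=shot("pics/w3.png"); cv2.imwrite("pics/top2.png",vision.snapshot("top")[:,:,::-1])
crop(im,"pics/w3c.png",140,40,380,240,3.3)
E
```

```text
clock: 4.47
eef_pos: [0.4425, -0.0305, 0.31]
eef_rot: [179.9, -0.3, -6.1]
wrist_force: [-0.0, -0.6, -0.9]
grip_width: 0.376
gripper_force: 0.0
```

View pics/w3c.png

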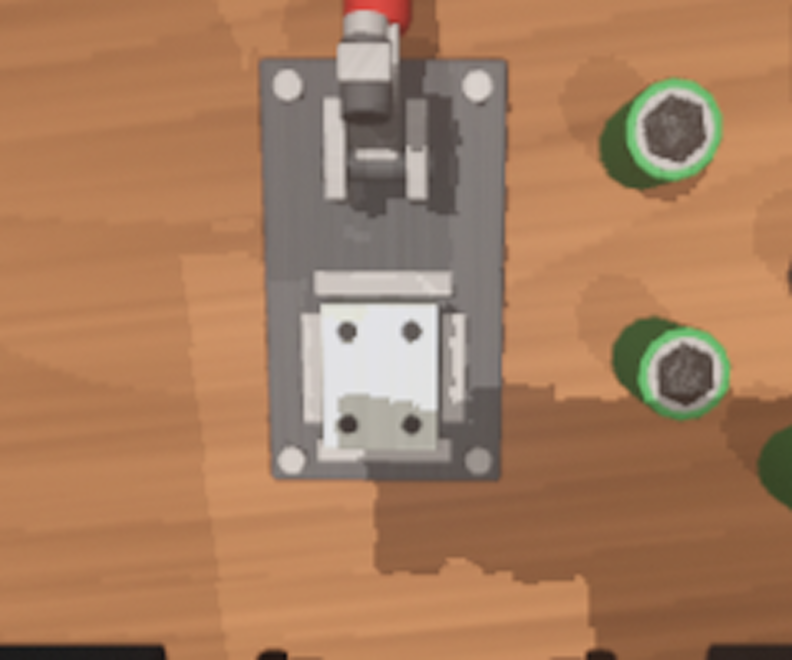

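```bash
python3 - <<'E'
from h import *
c=wcam("pics/w3.png"); p=lambda x,y:(140+x/3.3-.35,40+y/3.3-.35)
Q=[onz(c,p(*q),.057) for q in((320,304),(439,304),(437,450),(322,450))]
print(np.round(Q,4)); m=np.mean(Q,0); d=(Q[0]+Q[1]-Q[2]-Q[3])/2; y=np.degrees(np.arctan2(d[1],d[0])); print(m,np.linalg.norm(d),np.linalg.norm(Q[0]-Q[1]),y)
print("holes",onz(c,p(379,378),.057), "2-view z", tri(c,p(379,378),cam("top"),proj(cam("top"),m)))
b=wcam("pics/w2.png")
for (w3,w2) in(((411,424),(224,295)),((411,331),(221,258))): print(tri(c,p(*w3),b,np.array(w2)/1.42).round(4))
delta(m[0],m[1],.027,-6.1)
E
```

```text
[[ 0.4959  0.0016  0.057 ]
 [ 0.4916 -0.0387  0.057 ]
 [ 0.4418 -0.0326  0.057 ]
 [ 0.4461  0.0074  0.057 ]]
[ 0.46885785 -0.01558112  0.057     ] 0.05017901738652473 0.04048402900500817 -6.792742280322962
holes [ 0.46890227 -0.01541044  0.057     ] 2-view z [ 0.46887363 -0.0155189   0.05702549]
[ 0.451  -0.0246  0.054 ]
[ 0.4834 -0.0282  0.0559]
shift cm [ 2.37 -1.74 28.08] twist 0.02 t 4.5667
```

```bash
python3 -m inch '[{"slide":[2.35,-1.74,0],"twist":0.5,"jaw":1},{"slide":[0,0,3.5],"twist":0,"jaw":1},{"slide":[0,0,3.5],"twist":0,"jaw":1},{"slide":[0,0,3.5],"twist":0,"jaw":1},{"slide":[0,0,3.5],"twist":0,"jaw":1},{"slide":[0,0,3.5],"twist":0,"jaw":1},{"slide":[0,0,3.5],"twist":0,"jaw":1},{"slide":[0,0,3],"twist":0,"jaw":1},{"slide":[0,0,2],"twist":0,"jaw":1},{"slide":[0,0,0],"twist":0,"jaw":1}]'
python3 -m inch '[{"slide":[0,0,1],"twist":0,"jaw":1},{"slide":[0,0,1],"twist":0,"jaw":1},{"slide":[0,0,0],"twist":0,"jaw":1}]'
```

```text
clock: 5.4
eef_pos: [0.4652, -0.0149, 0.0424]
eef_rot: [-179.9, 0.5, -6.5]
wrist_force: [-0.8, -0.1, 0.9]
grip_width: 1.0
gripper_force: 0.0
clock: 5.65
eef_pos: [0.4684, -0.0154, 0.0265]
eef_rot: [-180.0, 0.1, -6.6]
wrist_force: [-0.3, -0.5, 0.1]
grip_width: 0.997
gripper_force: 0.0
```

```bash
python3 -m inch '[{"slide":[0,0,0],"twist":0,"jaw":-0.2},{"slide":[0,0,0],"twist":0,"jaw":-0.3},{"slide":[0,0,0],"twist":0,"jaw":-0.5},{"slide":[0,0,0],"twist":0,"jaw":-1},{"slide":[0,0,0],"twist":0,"jaw":-1},{"slide":[0,0,0],"twist":0,"jaw":-1},{"slide":[0,0,0],"twist":0,"jaw":-1}]' 30
python3 -m inch '[{"slide":[0,0,-0.5],"twist":0,"jaw":-1},{"slide":[0,0,-1],"twist":0,"jaw":-1},{"slide":[0,0,-2],"twist":0,"jaw":-1},{"slide":[0,0,-3],"twist":0,"jaw":-1},{"slide":[0,0,-4],"twist":0,"jaw":-1},{"slide":[0,0,-4],"twist":0,"jaw":-1},{"slide":[0,0,-3],"twist":0,"jaw":-1},{"slide":[0,0,0],"twist":0,"jaw":-1},{"slide":[0,0,0],"twist":0,"jaw":-1}]'
python3 - <<'E'
from h import *
# tray3 compartment centres, refined
m=np.array([.4987,-.3446]);th=np.radians(5.6);u=np.array([np.cos(th),np.sin(th)])
for s in(-.074,0,.074): q=m+u*s; print(q.round(4))
q=m-u*.074; delta(q[0],q[1],.03,5.6)
E
```

```text
clock: 6.23
eef_pos: [0.4686, -0.0155, 0.0277]
eef_rot: [180.0, -0.0, -6.6]
wrist_force: [-0.2, 0.4, -0.2]
grip_width: 0.555
gripper_force: 0.0
clock: 6.98
eef_pos: [0.4694, -0.0155, 0.2046]
eef_rot: [180.0, -0.2, -6.6]
wrist_force: [-1.1, -0.3, -3.3]
grip_width: 0.456
gripper_force: 30.0
[ 0.4251 -0.3518]
[ 0.4987 -0.3446]
[ 0.5723 -0.3374]
shift cm [-7.69 33.04 17.46] twist -12.17 t 6.9833
```

```bash
python3 -m inch '[{"slide":[0,0,0],"twist":-6.1,"jaw":-1},{"slide":[0,0,0],"twist":-6.1,"jaw":-1},{"slide":[-0.85,3.67,0],"twist":0,"jaw":-1},{"slide":[-0.85,3.67,0],"twist":0,"jaw":-1},{"slide":[-0.85,3.67,0],"twist":0,"jaw":-1},{"slide":[-0.85,3.67,0],"twist":0,"jaw":-1},{"slide":[-0.85,3.67,0],"twist":0,"jaw":-1},{"slide":[-0.85,3.67,0],"twist":0,"jaw":-1},{"slide":[-0.85,3.67,0],"twist":0,"jaw":-1},{"slide":[-0.85,3.67,0],"twist":0,"jaw":-1}]'
python3 -m inch '[{"slide":[-0.85,3.67,0],"twist":0,"jaw":-1},{"slide":[0,0,0],"twist":0,"jaw":-1},{"slide":[0,0,3],"twist":0,"jaw":-1},{"slide":[0,0,3],"twist":0,"jaw":-1},{"slide":[0,0,3],"twist":0,"jaw":-1},{"slide":[0,0,3],"twist":0,"jaw":-1},{"slide":[0,0,1],"twist":0,"jaw":-1},{"slide":[0,0,0],"twist":0,"jaw":-1},{"slide":[0,0,0],"twist":0,"jaw":-1}]'
python3 - <<'E'
from h import *
delta(.4251,-.3518,.03,5.6); im=vision.snapshot("scene")[:,:,::-1]; cv2.imwrite("pics/sc2.png",im); crop(im,"pics/sc2c.png",60,250,260,400,4)
E
```

```text
clock: 7.82
eef_pos: [0.428, -0.3155, 0.2007]
eef_rot: [-179.9, 0.1, 5.6]
wrist_force: [1.7, 0.4, -2.6]
grip_width: 0.459
gripper_force: 30.0
clock: 8.57
eef_pos: [0.4246, -0.3514, 0.0724]
eef_rot: [-179.9, 0.1, 5.6]
wrist_force: [0.4, -0.5, -2.2]
grip_width: 0.456
gripper_force: 30.0
shift cm [0.05 0.05 4.24] twist 0.04 t 8.5667
```

View pics/sc2c.png

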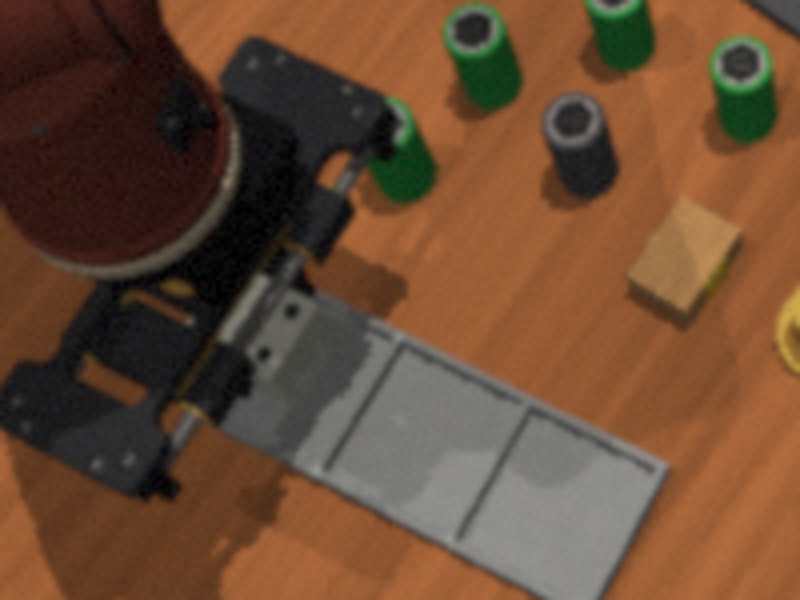

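The block is held square above the near compartment (crop (280,330)); the compartments beyond are empty. Lower by feel.

```bash
python3 -m inch '[{"slide":[0,0,1.5],"twist":0,"jaw":-1},{"slide":[0,0,1.5],"twist":0,"jaw":-1},{"slide":[0,0,0.6],"twist":0,"jaw":-1},{"slide":[0,0,0],"twist":0,"jaw":-1},{"slide":[0,0,0],"twist":0,"jaw":-1}]'
for i in 1 2 3; do python3 -m inch '[{"slide":[0,0,0.2],"twist":0,"jaw":-1},{"slide":[0,0,0],"twist":0,"jaw":-1},{"slide":[0,0,0],"twist":0,"jaw":-1}]' | grep -E "eef_pos|wrist"; done
```

```text
clock: 9.03
eef_pos: [0.4254, -0.3521, 0.0377]
eef_rot: [180.0, -0.1, 5.6]
wrist_force: [-0.5, -0.2, -3.3]
grip_width: 0.453
gripper_force: 30.0
eef_pos: [0.4251, -0.352, 0.0352]
wrist_force: [-0.0, -0.4, -3.1]
eef_pos: [0.4248, -0.3517, 0.0325]
wrist_force: [-0.1, 0.4, -2.4]
eef_pos: [0.4247, -0.3517, 0.0304]
wrist_force: [0.3, 0.5, -1.8]
```

```bash
for i in 1 2 3 4; do python3 -m inch '[{"slide":[0,0,0.15],"twist":0,"jaw":-1},{"slide":[0,0,0],"twist":0,"jaw":-1},{"slide":[0,0,0],"twist":0,"jaw":-1}]' | grep -E "eef_pos|wrist"; done
```

```text
eef_pos: [0.4247, -0.3517, 0.029]
wrist_force: [-0.2, 0.0, -1.7]
eef_pos: [0.4247, -0.3517, 0.0274]
wrist_force: [0.6, 0.4, -2.4]
eef_pos: [0.4247, -0.3516, 0.0259]
wrist_force: [-0.1, -0.3, -3.0]
eef_pos: [0.425, -0.3518, 0.0256]
wrist_force: [-3.2, 3.7, 9.5]
```

```bash
python3 -m inch '[{"slide":[0,0,0],"twist":0,"jaw":0.26},{"slide":[0,0,0],"twist":0,"jaw":0.26},{"slide":[0,0,0],"twist":0,"jaw":0.26},{"slide":[0,0,0],"twist":0,"jaw":0.26},{"slide":[0,0,-1],"twist":0,"jaw":0.26},{"slide":[0,0,-3],"twist":0,"jaw":0.26},{"slide":[0,0,-4],"twist":0,"jaw":0.26},{"slide":[0,0,-4],"twist":0,"jaw":0.26},{"slide":[0,0,-2],"twist":0,"jaw":0.26},{"slide":[0,0,0],"twist":0,"jaw":0.26}]'
python3 - <<'E'
from h import *
b=wcam("pics/w2.png"); t=np.array([.4858,-.1894]); 
for p in((320,182),(331,278),(401,327),(476,328)):
    g=onz(b,np.array(p)/1.42,.066)[:2]; print(g.round(3),((g-t)*1000).round())
delta(*t,.03,0)
E
```

```text
clock: 11.62
eef_pos: [0.4273, -0.3535, 0.1712]
eef_rot: [179.6, -0.4, 5.6]
wrist_force: [1.1, 0.1, 0.4]
grip_width: 0.63
gripper_force: 0.0
[ 0.538 -0.121] [52. 69.]
[ 0.46 -0.12] [-26.  69.]
[ 0.412 -0.175] [-74.  15.]
[ 0.405 -0.238] [-81. -49.]
shift cm [  5.85 -16.41  14.12] twist 5.62 t 11.6167
```

```bash
python3 -m inch '[{"slide":[0,0,0],"twist":5.8,"jaw":0.26},{"slide":[0,0,0],"twist":5.8,"jaw":0.26},{"slide":[0.82,-3.39,0],"twist":0,"jaw":0.26},{"slide":[0.82,-3.39,0],"twist":0,"jaw":0.26},{"slide":[0.82,-3.39,0],"twist":0,"jaw":0.26},{"slide":[0.82,-3.39,0],"twist":0,"jaw":0.26},{"slide":[0.82,-3.39,0],"twist":0,"jaw":0.26},{"slide":[0,0,0],"twist":0,"jaw":0.26},{"slide":[0,0,3],"twist":0,"jaw":0.26},{"slide":[0,0,0],"twist":0,"jaw":0.26}]'
python3 - <<'E'
from h import *
delta(.4858,-.1894,.03,-6)
im=shot("pics/w4.png"); im2=vision.snapshot("scene")[:,:,::-1]; crop(im2,"pics/sc3c.png",60,210,280,380,3.6)
E
```

```text
clock: 12.45
eef_pos: [0.4811, -0.1863, 0.1311]
eef_rot: [-179.9, 0.3, -5.9]
wrist_force: [-1.3, -0.6, -0.9]
grip_width: 0.629
gripper_force: 0.0
shift cm [ 0.5   0.26 10.11] twist 0.11 t 12.45
```

View pics/sc3c.png

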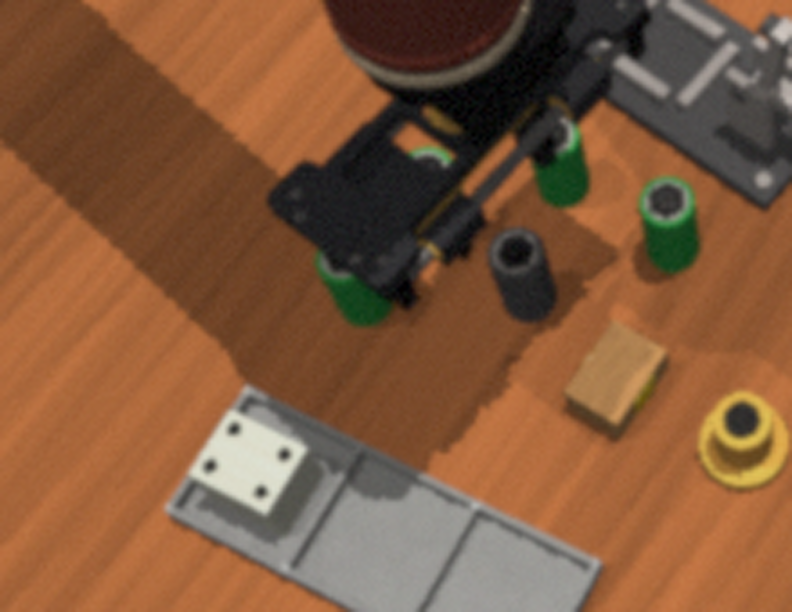

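Block sits in the near compartment at crop (248,460); the dark tall socket (520,270) is clear of the green ones. Continue down.

```bash
python3 -m inch '[{"slide":[0.4,0.25,2],"twist":0,"jaw":0.26},{"slide":[0,0,2],"twist":0,"jaw":0.26},{"slide":[0,0,0],"twist":0,"jaw":0.26},{"slide":[0,0,0],"twist":0,"jaw":0.26}]'
python3 -c "
from h import *
delta(.4858,-.1894,.03,-6)"
```

```text
clock: 12.88
eef_pos: [0.4865, -0.1907, 0.0951]
eef_rot: [-180.0, 0.1, -6.0]
wrist_force: [0.5, -0.2, 0.7]
grip_width: 0.63
gripper_force: 0.0
shift cm [-0.08 -0.12  6.51] twist -0.03 t 12.8833
```

```bash
python3 -m inch '[{"slide":[-0.1,-0.1,2.5],"twist":0,"jaw":0.26},{"slide":[0,0,2.5],"twist":0,"jaw":0.26},{"slide":[0,0,1.5],"twist":0,"jaw":0.26},{"slide":[0,0,0],"twist":0,"jaw":0.26},{"slide":[0,0,0],"twist":0,"jaw":-0.5},{"slide":[0,0,0],"twist":0,"jaw":-1},{"slide":[0,0,0],"twist":0,"jaw":-1},{"slide":[0,0,0],"twist":0,"jaw":-1},{"slide":[0,0,0],"twist":0,"jaw":-1},{"slide":[0,0,0],"twist":0,"jaw":-1}]' 30
python3 -m inch '[{"slide":[0,0,0],"twist":0,"jaw":-1},{"slide":[0,0,0],"twist":0,"jaw":-1},{"slide":[0,0,0],"twist":0,"jaw":-1}]'
```

```text
clock: 13.72
eef_pos: [0.487, -0.1893, 0.0307]
eef_rot: [180.0, -0.1, -6.0]
wrist_force: [-0.3, 1.6, 7.2]
grip_width: 0.362
gripper_force: 30.0
clock: 13.97
eef_pos: [0.4869, -0.1893, 0.0307]
eef_rot: [180.0, -0.1, -6.0]
wrist_force: [-0.3, 1.6, 7.5]
grip_width: 0.361
gripper_force: 30.0
```

```bash
python3 -m inch '[{"slide":[0,0,-1],"twist":0,"jaw":-1},{"slide":[0,0,-3],"twist":0,"jaw":-1},{"slide":[0,0,-4],"twist":0,"jaw":-1},{"slide":[0,0,-2],"twist":-5.8,"jaw":-1},{"slide":[0,0,0],"twist":-5.8,"jaw":-1},{"slide":[0,0,0],"twist":0,"jaw":-1},{"slide":[0,0,0],"twist":0,"jaw":-1}]'
python3 -c "
from h import *
delta(.4987,-.3446,.0347,5.6)"
```

```text
clock: 14.55
eef_pos: [0.4855, -0.1892, 0.1296]
eef_rot: [-180.0, 0.0, 5.4]
wrist_force: [1.2, 0.9, -2.4]
grip_width: 0.357
gripper_force: 30.0
shift cm [-0.21 15.59  9.49] twist -0.16 t 14.55
```

```bash
python3 -m inch '[{"slide":[-0.05,3.9,0],"twist":0,"jaw":-1},{"slide":[-0.05,3.9,0],"twist":0,"jaw":-1},{"slide":[-0.05,3.9,0],"twist":0,"jaw":-1},{"slide":[-0.05,3.9,0],"twist":0,"jaw":-1},{"slide":[0,0,0],"twist":0,"jaw":-1},{"slide":[0,0,3],"twist":0,"jaw":-1},{"slide":[0,0,3],"twist":0,"jaw":-1},{"slide":[0,0,2],"twist":0,"jaw":-1},{"slide":[0,0,0],"twist":0,"jaw":-1},{"slide":[0,0,0],"twist":0,"jaw":-1}]'
for i in 1 2 3 4 ; do python3 -m inch '[{"slide":[0,0,0.4],"twist":0,"jaw":-1},{"slide":[0,0,0],"twist":0,"jaw":-1},{"slide":[0,0,0],"twist":0,"jaw":-1}]' | grep -E "eef_pos|wrist"; done
```

```text
clock: 15.38
eef_pos: [0.4981, -0.3438, 0.048]
eef_rot: [-179.8, 0.2, 5.5]
wrist_force: [0.3, -0.5, -1.8]
grip_width: 0.356
gripper_force: 30.0
eef_pos: [0.5, -0.345, 0.0468]
wrist_force: [-0.6, -0.5, -2.3]
eef_pos: [0.4993, -0.3447, 0.0417]
wrist_force: [-0.4, 1.2, -1.3]
eef_pos: [0.4992, -0.3445, 0.0373]
wrist_force: [0.3, 0.6, -1.9]
eef_pos: [0.5, -0.3446, 0.0343]
wrist_force: [-1.1, 1.3, 5.9]
```

```bash
python3 -m inch '[{"slide":[0,0,0],"twist":0,"jaw":0.26},{"slide":[0,0,0],"twist":0,"jaw":0.26},{"slide":[0,0,0],"twist":0,"jaw":0.26},{"slide":[0,0,0],"twist":0,"jaw":0.26},{"slide":[0,0,-1],"twist":0,"jaw":0.26},{"slide":[0,0,-3],"twist":0,"jaw":0.26},{"slide":[0,0,-4],"twist":0,"jaw":0.26},{"slide":[0,0,-4],"twist":0,"jaw":0.26},{"slide":[0,0,0],"twist":0,"jaw":0.26},{"slide":[0,0,0],"twist":0,"jaw":0.26}]'
python3 - <<'E'
from h import *
t=cam("top"); f=lambda x,y:(255+x/4.5-.4,170+y/4.5-.4)
print(onz(t,f(408,63),.046),onz(t,f(399,79),.005))
print("check tall",onz(t,f(404,309),.066),"green",onz(t,f(497,442),.066))
im=shot("pics/w5.png"); crop(im,"pics/w5c.png",100,0,340,180,3.3)
delta(.637,-.2,.016,0)
E
```

```text
clock: 17.22
eef_pos: [0.501, -0.3457, 0.1574]
eef_rot: [179.8, -0.3, 5.6]
wrist_force: [-0.7, 0.2, -0.8]
grip_width: 0.631
gripper_force: 0.0
[ 0.63566739 -0.19836145  0.046     ] [ 0.6357881  -0.19853823  0.005     ]
check tall [ 0.48121102 -0.18587097  0.066     ] green [ 0.40204552 -0.23640216  0.066     ]
shift cm [ 13.71 -14.5   13.9 ] twist 5.63 t 17.2667
```

View pics/w5c.png

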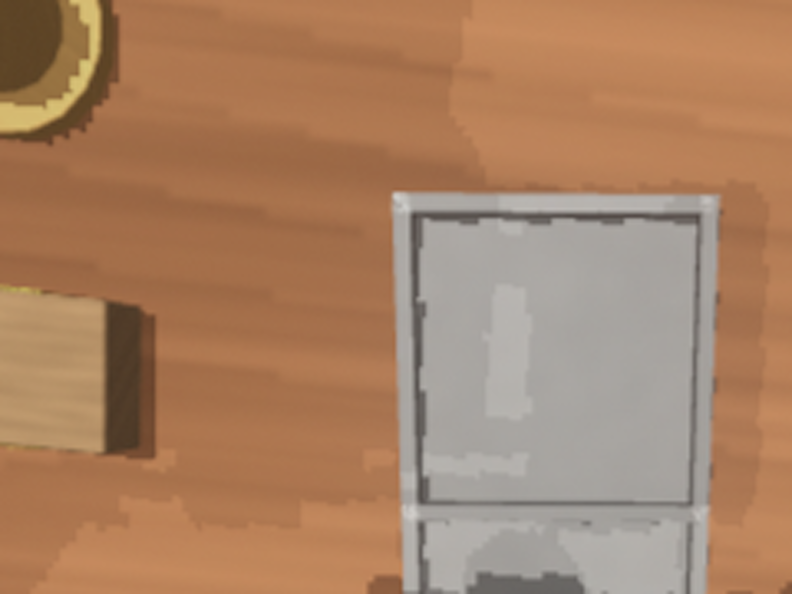

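Third compartment is empty and aligned; bush at the upper-left edge (flange right edge (118,35)), wood block (60,370) clear of it.

```bash
python3 -m inch '[{"slide":[0,0,0],"twist":5.6,"jaw":0.26},{"slide":[2.74,-2.9,0],"twist":0,"jaw":0.26},{"slide":[2.74,-2.9,0],"twist":0,"jaw":0.26},{"slide":[2.74,-2.9,0],"twist":0,"jaw":0.26},{"slide":[2.74,-2.9,0],"twist":0,"jaw":0.26},{"slide":[2.74,-2.9,0],"twist":0,"jaw":0.26},{"slide":[0,0,3],"twist":0,"jaw":0.26},{"slide":[0,0,3],"twist":0,"jaw":0.26},{"slide":[0,0,0],"twist":0,"jaw":0.26},{"slide":[0,0,0],"twist":0,"jaw":0.26}]'
python3 - <<'E'
from h import *
c=wcam("pics/w5.png"); f=lambda x,y:(100+x/3.3-.35,y/3.3-.35)
A=onz(c,f(393,195),.014);B=onz(c,f(718,197),.014);d=A-B;print(A,B,np.linalg.norm(d),np.degrees(np.arctan2(d[1],d[0]))-90)
delta(.637,-.2,.017,0)
E
```

```text
clock: 18.1
eef_pos: [0.6342, -0.1994, 0.091]
eef_rot: [-179.9, 0.3, 0.0]
wrist_force: [1.4, -0.2, 1.0]
grip_width: 0.624
gripper_force: 0.0
[ 0.60743814 -0.29530253  0.014     ] [ 0.61462587 -0.37267749  0.014     ] 0.07770809117353004 5.307244487334913
shift cm [0.28 0.06 7.4 ] twist 0.02 t 18.1
```

```bash
python3 -m inch '[{"slide":[0,0.05,2.5],"twist":0,"jaw":0.26},{"slide":[0,0,2],"twist":0,"jaw":0.26},{"slide":[0,0,1],"twist":0,"jaw":0.26},{"slide":[0,0,0],"twist":0,"jaw":0.26},{"slide":[0,0,0],"twist":0,"jaw":0.26}]'
python3 -c "
from h import *
delta(.637,-.2,.017,0)"
```

```text
clock: 18.52
eef_pos: [0.6366, -0.2006, 0.0397]
eef_rot: [180.0, -0.0, -0.0]
wrist_force: [0.4, 0.4, -0.3]
grip_width: 0.629
gripper_force: 0.0
shift cm [ 0.04 -0.06  2.27] twist -0.01 t 18.5167
```

```bash
python3 -m inch '[{"slide":[0,0,1.3],"twist":0,"jaw":0.26},{"slide":[0,0,0.9],"twist":0,"jaw":0.26},{"slide":[0,0,0],"twist":0,"jaw":0.26},{"slide":[0,0,0],"twist":0,"jaw":-0.5},{"slide":[0,0,0],"twist":0,"jaw":-1},{"slide":[0,0,0],"twist":0,"jaw":-1},{"slide":[0,0,0],"twist":0,"jaw":-1},{"slide":[0,0,0],"twist":0,"jaw":-1},{"slide":[0,0,0],"twist":0,"jaw":-1},{"slide":[0,0,0],"twist":0,"jaw":-1}]' 30
python3 -m inch '[{"slide":[0,0,0],"twist":0,"jaw":-1},{"slide":[0,0,0],"twist":0,"jaw":-1}]'
python3 -m inch '[{"slide":[0,0,-1],"twist":0,"jaw":-1},{"slide":[0,0,-3],"twist":0,"jaw":-1},{"slide":[0,0,-4],"twist":0,"jaw":-1},{"slide":[0,0,-2],"twist":-5.5,"jaw":-1},{"slide":[0,0,0],"twist":0,"jaw":-1},{"slide":[0,0,0],"twist":0,"jaw":-1},{"slide":[0,0,0],"twist":0,"jaw":-1}]'
python3 -c "
from h import *
delta(.573,-.3373,.0217,5.5)"
```

```text
clock: 19.35
eef_pos: [0.6366, -0.1999, 0.017]
eef_rot: [-180.0, -0.0, 0.0]
wrist_force: [-0.5, 1.8, 4.6]
grip_width: 0.352
gripper_force: 30.0
clock: 19.52
eef_pos: [0.6366, -0.1999, 0.017]
eef_rot: [-180.0, -0.0, 0.0]
wrist_force: [-0.3, 1.4, 4.5]
grip_width: 0.354
gripper_force: 30.0
clock: 20.1
eef_pos: [0.6352, -0.2002, 0.1153]
eef_rot: [-180.0, 0.1, 5.4]
wrist_force: [0.2, -0.1, -2.9]
grip_width: 0.354
gripper_force: 30.0
shift cm [-7.51 13.05  9.36] twist -0.07 t 20.1
```

```bash
python3 -m inch '[{"slide":[-1.88,3.26,0],"twist":0,"jaw":-1},{"slide":[-1.88,3.26,0],"twist":0,"jaw":-1},{"slide":[-1.88,3.26,0],"twist":0,"jaw":-1},{"slide":[-1.88,3.26,0],"twist":0,"jaw":-1},{"slide":[0,0,0],"twist":0,"jaw":-1},{"slide":[0,0,3],"twist":0,"jaw":-1},{"slide":[0,0,3],"twist":0,"jaw":-1},{"slide":[0,0,2],"twist":0,"jaw":-1},{"slide":[0,0,0],"twist":0,"jaw":-1},{"slide":[0,0,0],"twist":0,"jaw":-1}]'
for i in 1 2 3 ; do python3 -m inch '[{"slide":[0,0,0.4],"twist":0,"jaw":-1},{"slide":[0,0,0],"twist":0,"jaw":-1},{"slide":[0,0,0],"twist":0,"jaw":-1}]' | grep -E "eef_pos|wrist"; done
```

```text
clock: 20.93
eef_pos: [0.5723, -0.3361, 0.0342]
eef_rot: [-179.8, 0.2, 5.5]
wrist_force: [0.4, 0.1, -2.0]
grip_width: 0.354
gripper_force: 30.0
eef_pos: [0.5747, -0.3374, 0.0337]
wrist_force: [0.1, -0.2, -2.8]
eef_pos: [0.574, -0.3371, 0.0287]
wrist_force: [0.9, 0.2, -3.2]
eef_pos: [0.5737, -0.337, 0.0242]
wrist_force: [-0.9, 0.9, -2.1]
```

```bash
for i in 1 2; do python3 -m inch '[{"slide":[0,0,0.2],"twist":0,"jaw":-1},{"slide":[0,0,0],"twist":0,"jaw":-1},{"slide":[0,0,0],"twist":0,"jaw":-1}]' | grep -E "eef_pos|wrist"; done
```

```text
eef_pos: [0.5739, -0.3371, 0.0224]
wrist_force: [0.1, 0.6, -2.8]
eef_pos: [0.5743, -0.3373, 0.021]
wrist_force: [-1.4, 0.8, 1.3]
```

```bash
python3 -m inch '[{"slide":[0,0,0],"twist":0,"jaw":0.26},{"slide":[0,0,0],"twist":0,"jaw":0.26},{"slide":[0,0,0],"twist":0,"jaw":0.26},{"slide":[0,0,0],"twist":0,"jaw":0.26},{"slide":[0,0,-1],"twist":0,"jaw":0.26},{"slide":[0,0,-3],"twist":0,"jaw":0.26},{"slide":[0,0,-4],"twist":0,"jaw":0.26},{"slide":[0,0,-3],"twist":0,"jaw":1},{"slide":[-0.47,-3.77,-1.3],"twist":0,"jaw":1},{"slide":[-0.47,-3.77,-1.3],"twist":0,"jaw":1}]'
python3 -m inch '[{"slide":[-0.47,-3.77,-1.3],"twist":0,"jaw":1},{"slide":[-0.47,-3.77,-1.3],"twist":0,"jaw":1},{"slide":[-0.47,-3.77,-1.3],"twist":0,"jaw":1},{"slide":[-0.47,-3.77,-1.3],"twist":0,"jaw":1},{"slide":[-0.47,-3.77,-1.3],"twist":0,"jaw":1},{"slide":[-0.47,-3.77,-1.3],"twist":0,"jaw":1},{"slide":[-0.47,-3.77,-1.3],"twist":0,"jaw":1},{"slide":[-0.47,-3.77,-1.3],"twist":0,"jaw":1},{"slide":[-0.47,-3.77,-1.3],"twist":0,"jaw":1},{"slide":[-0.47,-3.77,-1.3],"twist":0,"jaw":1}]'
python3 -m inch '[{"slide":[-0.47,-3.77,-1.3],"twist":0,"jaw":1},{"slide":[0,0,0],"twist":0,"jaw":1},{"slide":[0,0,0],"twist":0,"jaw":1}]'
python3 -c "
from h import *
shot('pics/w6.png')"
python3 -m inch '[{"slide":[0,-3.77,0],"twist":0,"jaw":1},{"slide":[0,-3.77,0],"twist":0,"jaw":1},{"slide":[0,0,0],"twist":0,"jaw":1},{"slide":[0,0,0],"twist":0,"jaw":1},{"slide":[0,0,0],"twist":0,"jaw":1}]'
python3 - <<'E'
from h import *
im=shot("pics/w7.png"); a=cv2.imread("pics/w6.png")
crop(np.vstack([a[:245],im[:245]]),"pics/w67.png",0,0,560,490,1.22)
E
```

```text
clock: 23.02
eef_pos: [0.5576, -0.2646, 0.1593]
eef_rot: [179.9, -0.2, 5.3]
wrist_force: [0.6, 1.0, -0.5]
grip_width: 0.777
gripper_force: 0.0
clock: 23.85
eef_pos: [0.4733, 0.1095, 0.2882]
eef_rot: [180.0, -0.1, 5.5]
wrist_force: [0.9, 0.3, 0.4]
grip_width: 1.001
gripper_force: 0.0
clock: 24.1
eef_pos: [0.4656, 0.1473, 0.3012]
eef_rot: [-180.0, -0.2, 5.8]
wrist_force: [0.8, -1.0, 0.0]
grip_width: 1.0
gripper_force: 0.0
clock: 24.57
eef_pos: [0.4592, 0.2181, 0.2991]
eef_rot: [180.0, 0.1, 5.4]
wrist_force: [0.2, -0.2, 0.4]
grip_width: 0.997
gripper_force: 0.0
```

View pics/w67.png

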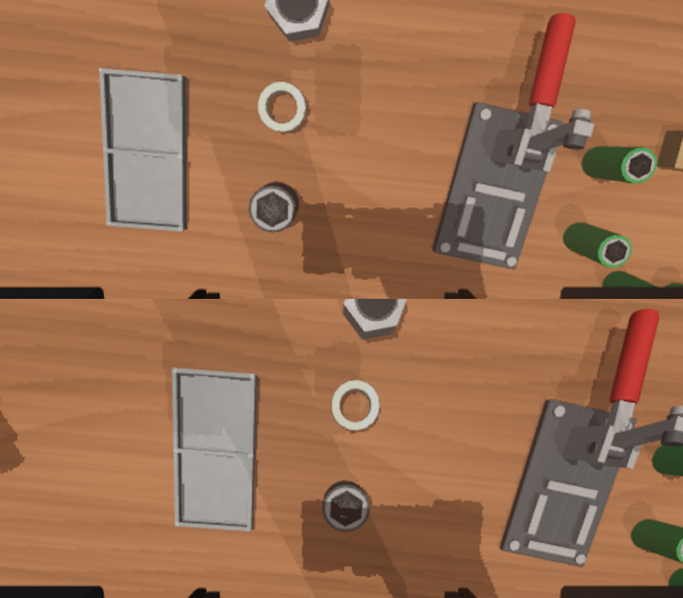

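Top half (view 6): wide socket top (273,208), tray2 corners (99,68),(185,76),(183,231),(107,224); lower half (view 7): socket (346,507), tray2 (172,368)…(251,529). Nut cut off at top; white ring (282,107) is no part of the job. Clamp stays open.

```bash
python3 - <<'E'
from h import *
a=wcam("pics/w6.png"); b=wcam("pics/w7.png"); k=1.22
def O(n,p,q,z):
    p=np.array(p)/k;q=np.array(q)/k;A=onz(a,p,z);B=onz(b,q,z); print(n,A.round(4),B.round(4),tri(a,p,b,q).round(3)); return (A+B)/2
w=O("wide",(273,208),(346,207.5),.042)
C=[O("t2",p,q,.014) for p,q in(((99,68),(172,69)),((185,76),(256,75.5)),((183,231),(251,230)),((107,224),(175,226)))]
m=np.mean(C,0);d=(C[0]+C[1]-C[2]-C[3])/2;th=np.arctan2(d[1],d[0]);print("tray2",m,np.linalg.norm(d),np.linalg.norm(C[0]-C[1]),np.degrees(th))
u=np.array([np.cos(th),np.sin(th)]);print(m[:2]+.037*u,m[:2]-.037*u)
delta(w[0],w[1],.016,np.degrees(th))
E
```

```text
wide [0.4641 0.202  0.042 ] [0.4647 0.2029 0.042 ] [0.464 0.203 0.037]
t2 [0.5762 0.3786 0.014 ] [0.5758 0.3783 0.014 ] [0.576 0.378 0.015]
t2 [0.5774 0.2973 0.014 ] [0.5776 0.2992 0.014 ] [0.579 0.301 0.001]
t2 [0.4262 0.2963 0.014 ] [0.428  0.2966 0.014 ] [0.427 0.297 0.013]
t2 [0.4256 0.3744 0.014 ] [0.4249 0.3745 0.014 ] [0.425 0.375 0.013]
tray2 [0.50146854 0.33690606 0.014     ] 0.15059677541573066 0.08021221674285489 1.099440601612595
[0.53846172 0.337616  ] [0.46447535 0.33619611]
shift cm [ 0.47  1.54 28.32] twist 4.26 t 24.6167
```

```bash
python3 -m inch '[{"slide":[0,0,0],"twist":4.3,"jaw":1},{"slide":[0.45,1.5,3],"twist":0,"jaw":1},{"slide":[0,0,4],"twist":0,"jaw":1},{"slide":[0,0,4],"twist":0,"jaw":1},{"slide":[0,0,4],"twist":0,"jaw":1},{"slide":[0,0,4],"twist":0,"jaw":1},{"slide":[0,0,3],"twist":0,"jaw":1},{"slide":[0,0,2],"twist":0,"jaw":1},{"slide":[0,0,0],"twist":0,"jaw":1},{"slide":[0,0,0],"twist":0,"jaw":1}]'
python3 -c "
from h import *
delta(.4644,.2025,.016,1.1)"
```

```text
clock: 25.45
eef_pos: [0.4634, 0.2034, 0.0592]
eef_rot: [180.0, 0.1, 1.1]
wrist_force: [0.1, -0.4, 0.1]
grip_width: 1.003
gripper_force: 0.0
shift cm [0.1  0.09 4.32] twist 0.01 t 25.45
```

```bash
python3 -m inch '[{"slide":[0.05,0.1,2],"twist":0,"jaw":1},{"slide":[0,0,1.5],"twist":0,"jaw":1},{"slide":[0,0,0.8],"twist":0,"jaw":1},{"slide":[0,0,0],"twist":0,"jaw":1},{"slide":[0,0,0],"twist":0,"jaw":0.2},{"slide":[0,0,0],"twist":0,"jaw":-1},{"slide":[0,0,0],"twist":0,"jaw":-1},{"slide":[0,0,0],"twist":0,"jaw":-1},{"slide":[0,0,0],"twist":0,"jaw":-1},{"slide":[0,0,0],"twist":0,"jaw":-1}]' 30
python3 -m inch '[{"slide":[0,0,0],"twist":0,"jaw":-1},{"slide":[0,0,0],"twist":0,"jaw":-1},{"slide":[0,0,0],"twist":0,"jaw":-1},{"slide":[0,0,0],"twist":0,"jaw":-1}]'
```

```text
clock: 26.28
eef_pos: [0.4642, 0.204, 0.0169]
eef_rot: [-180.0, -0.0, 1.2]
wrist_force: [0.6, 0.2, 0.3]
grip_width: 0.633
gripper_force: 0.0
clock: 26.62
eef_pos: [0.4641, 0.2041, 0.0167]
eef_rot: [-180.0, -0.0, 1.2]
wrist_force: [0.0, 0.4, 2.2]
grip_width: 0.522
gripper_force: 30.0
```

```bash
python3 -m inch '[{"slide":[0,0,-1],"twist":0,"jaw":-1},{"slide":[0,0,-3],"twist":0,"jaw":-1},{"slide":[0,0,-3],"twist":0,"jaw":-1},{"slide":[0.1,-3.3,0],"twist":0,"jaw":-1},{"slide":[0.1,-3.3,0],"twist":0,"jaw":-1},{"slide":[0.1,-3.3,0],"twist":0,"jaw":-1},{"slide":[0.1,-3.3,0],"twist":0,"jaw":-1},{"slide":[0,0,2],"twist":0,"jaw":-1},{"slide":[0,0,0],"twist":0,"jaw":-1},{"slide":[0,0,0],"twist":0,"jaw":-1}]'
python3 -c "
from h import *
delta(.4645,.3362,.0208,1.1)"
```

```text
clock: 27.45
eef_pos: [0.4643, 0.3354, 0.0659]
eef_rot: [179.9, 0.1, 1.3]
wrist_force: [-0.0, -0.6, -1.8]
grip_width: 0.522
gripper_force: 30.0
shift cm [ 0.02 -0.08  4.51] twist 0.17 t 27.45
```

```bash
python3 -m inch '[{"slide":[0,-0.05,2],"twist":0,"jaw":-1},{"slide":[0,0,1.5],"twist":0,"jaw":-1},{"slide":[0,0,0.5],"twist":0,"jaw":-1},{"slide":[0,0,0],"twist":0,"jaw":-1},{"slide":[0,0,0],"twist":0,"jaw":-1}]' | grep -E "eef|wrist"
for i in 1 2 3 ; do python3 -m inch '[{"slide":[0,0,0.2],"twist":0,"jaw":-1},{"slide":[0,0,0],"twist":0,"jaw":-1},{"slide":[0,0,0],"twist":0,"jaw":-1}]' | grep -E "eef_pos|wrist"; done
```

```text
eef_pos: [0.4658, 0.3361, 0.0275]
eef_rot: [-180.0, -0.0, 1.2]
wrist_force: [0.5, 0.4, -2.5]
eef_pos: [0.4656, 0.3367, 0.0253]
wrist_force: [-0.8, -0.7, -2.5]
eef_pos: [0.4652, 0.3365, 0.0226]
wrist_force: [0.4, 0.5, -2.8]
eef_pos: [0.4654, 0.3367, 0.0207]
wrist_force: [-0.4, -0.1, 0.7]
```

```bash
python3 -m inch '[{"slide":[0,0,0],"twist":0,"jaw":1},{"slide":[0,0,0],"twist":0,"jaw":1},{"slide":[0,0,0],"twist":0,"jaw":1},{"slide":[0,0,0],"twist":0,"jaw":1},{"slide":[0,0,-1],"twist":0,"jaw":1},{"slide":[0,0,-3],"twist":0,"jaw":1},{"slide":[0,0,-4],"twist":0,"jaw":1},{"slide":[0,0,-4],"twist":0,"jaw":1},{"slide":[1,3,-2.5],"twist":0,"jaw":1},{"slide":[1,3,-2.5],"twist":0,"jaw":1}]'
python3 -m inch '[{"slide":[1,3,-2.5],"twist":0,"jaw":1},{"slide":[1,2,-2.5],"twist":0,"jaw":1},{"slide":[0,0,0],"twist":0,"jaw":1},{"slide":[0,0,0],"twist":0,"jaw":1},{"slide":[0,0,0],"twist":0,"jaw":1}]'
python3 -c "
from h import *
shot('pics/w8.png')"
python3 -m inch '[{"slide":[0,3.5,0],"twist":0,"jaw":1},{"slide":[0,3.5,0],"twist":0,"jaw":1},{"slide":[0,0,0],"twist":0,"jaw":1},{"slide":[0,0,0],"twist":0,"jaw":1},{"slide":[0,0,0],"twist":0,"jaw":1}]'
python3 - <<'E'
from h import *
im=shot("pics/w9.png"); a=cv2.imread("pics/w8.png")
crop(np.vstack([a[:230],im[:230]]),"pics/w89.png",60,0,460,460,1.3)
E
```

```text
clock: 29.45
eef_pos: [0.4859, 0.2788, 0.1939]
eef_rot: [-179.9, -0.1, 1.5]
wrist_force: [1.9, -1.0, -0.1]
grip_width: 0.994
gripper_force: 0.0
clock: 29.87
eef_pos: [0.507, 0.2281, 0.2406]
eef_rot: [-180.0, 0.0, 1.3]
wrist_force: [0.0, -0.6, 0.1]
grip_width: 0.999
gripper_force: 0.0
clock: 30.33
eef_pos: [0.5083, 0.1587, 0.2399]
eef_rot: [-180.0, 0.1, 1.3]
wrist_force: [0.2, 0.6, 0.3]
grip_width: 1.006
gripper_force: 0.0
```

View pics/w89.png

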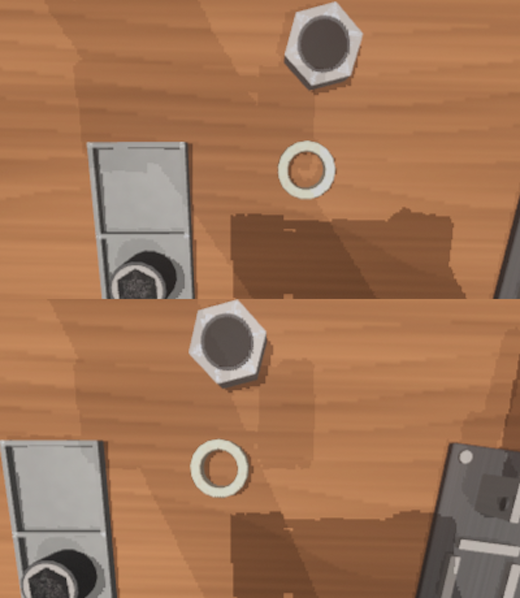

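Nut at (324,45) in the upper view and (228,342) in the lower; tray2's far compartment is empty and the wide socket stands in the near one. I need the nut's flat directions, so one enlarged crop.

```bash
python3 - <<'E'
from h import *
a=cv2.imread("pics/w8.png")[0:76,270:350];b=cv2.imread("pics/w9.png")[0:76,195:275]
crop(np.hstack([a,b]),"pics/nut.png",0,0,160,76,5)
E
```

```text
(no output)
```

View pics/nut.png

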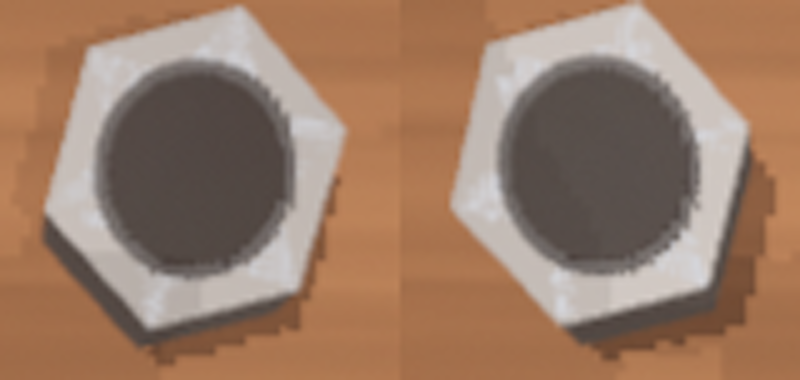

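```bash
python3 - <<'E'
from h import *
a=wcam("pics/w8.png"); b=wcam("pics/w9.png")
va=np.array([(242,6),(347,130),(297,292),(150,330),(45,212),(88,46)])/5-.4+[270,0]
vb=np.array([(640,5),(749,125),(712,288),(564,326),(451,207),(488,45)])/5-.4+[195-80,0]
T=np.array([tri(a,p,b,q) for p,q in zip(va,vb)]);print("z",T[:,2].round(3),T.mean(0).round(4))
for c,v in((a,va),(b,vb)):
    X=np.array([onz(c,p,.034)[:2] for p in v]); m=X.mean(0); d=X-m
    ang=np.degrees(np.arctan2(d[:,1],d[:,0])); print(m,np.linalg.norm(d,axis=1).round(4), ang.round(1),(ang%60).round(1))
delta(T[:,0].mean(),T[:,1].mean(),.014)
E
```

```text
z [0.033 0.035 0.029 0.032 0.034 0.032] [0.6483 0.1951 0.0325]
[0.64807684 0.19525746] [0.029  0.029  0.0291 0.029  0.0289 0.0293] [ -14.7  -74.7 -135.4  165.5  105.4   44.8] [45.3 45.3 44.6 45.5 45.4 44.8]
[0.64801852 0.19497356] [0.0285 0.0286 0.0293 0.0288 0.029  0.029 ] [ -14.7  -73.9 -134.3  165.8  104.8   45.5] [45.3 46.1 45.7 45.8 44.8 45.5]
shift cm [14.08 -3.25 22.61] twist 0 t 30.3833
```

```bash
python3 -m inch '[{"slide":[0,0,0],"twist":5.3,"jaw":1},{"slide":[0,0,0],"twist":5.3,"jaw":1},{"slide":[3.15,-1.76,0],"twist":5.3,"jaw":1},{"slide":[3.15,-1.76,2],"twist":0,"jaw":1},{"slide":[3.15,-1.76,2],"twist":0,"jaw":1},{"slide":[3.15,-1.76,2],"twist":0,"jaw":1},{"slide":[0,0,4],"twist":0,"jaw":1},{"slide":[0,0,4],"twist":0,"jaw":1},{"slide":[0,0,2],"twist":0,"jaw":1},{"slide":[0,0,0],"twist":0,"jaw":1}]'
python3 -m inch '[{"slide":[0,0,0],"twist":0,"jaw":1},{"slide":[0,0,0],"twist":0,"jaw":1}]' | grep eef
python3 -c "
from h import *
delta(.648,.195,.014,-14.6)"
```

```text
clock: 31.22
eef_pos: [0.6438, 0.1978, 0.074]
eef_rot: [179.8, 0.5, -14.5]
wrist_force: [-0.3, -0.2, -0.1]
grip_width: 0.997
gripper_force: 0.0
eef_pos: [0.6485, 0.1985, 0.0826]
eef_rot: [-179.9, -0.1, -14.6]
shift cm [0.04 0.35 6.86] twist 0.01 t 31.3833
```

```bash
python3 -m inch '[{"slide":[0,0.3,2.5],"twist":0,"jaw":1},{"slide":[0,0,2.5],"twist":0,"jaw":1},{"slide":[0,0,1],"twist":0,"jaw":1},{"slide":[0,0,0.8],"twist":0,"jaw":1},{"slide":[0,0,0],"twist":0,"jaw":1},{"slide":[0,0,0],"twist":0,"jaw":1}]'
python3 -m inch '[{"slide":[0,0,0],"twist":0,"jaw":0.3},{"slide":[0,0,0],"twist":0,"jaw":-1},{"slide":[0,0,0],"twist":0,"jaw":-1},{"slide":[0,0,0],"twist":0,"jaw":-1},{"slide":[0,0,0],"twist":0,"jaw":-1},{"slide":[0,0,0],"twist":0,"jaw":-1},{"slide":[0,0,0],"twist":0,"jaw":-1},{"slide":[0,0,0],"twist":0,"jaw":-1},{"slide":[0,0,0],"twist":0,"jaw":-1},{"slide":[0,0,0],"twist":0,"jaw":-1}]' 35
```

```text
clock: 31.88
eef_pos: [0.6478, 0.1945, 0.0141]
eef_rot: [-179.9, -0.1, -14.7]
wrist_force: [0.6, -0.0, 0.7]
grip_width: 0.998
gripper_force: 0.0
clock: 32.72
eef_pos: [0.6472, 0.1943, 0.0127]
eef_rot: [-180.0, -0.0, -14.7]
wrist_force: [0.4, 1.2, 0.6]
grip_width: 0.574
gripper_force: 35.0
```

```bash
python3 -m inch '[{"slide":[0,0,-0.5],"twist":0,"jaw":-1},{"slide":[0,0,-2],"twist":0,"jaw":-1},{"slide":[0,0,-3],"twist":0,"jaw":-1},{"slide":[0,0,-3],"twist":-5.3,"jaw":-1},{"slide":[0,0,0],"twist":-5.3,"jaw":-1},{"slide":[0,0,0],"twist":-5.2,"jaw":-1},{"slide":[0,0,0],"twist":0,"jaw":-1},{"slide":[0,0,0],"twist":0,"jaw":-1},{"slide":[0,0,0],"twist":0,"jaw":-1}]'
python3 -c "
from h import *
delta(.5385,.3376,.0167,1.1)"
```

```text
clock: 33.47
eef_pos: [0.6466, 0.1934, 0.0968]
eef_rot: [180.0, 0.1, 0.9]
wrist_force: [-0.0, -0.6, -3.3]
grip_width: 0.571
gripper_force: 35.0
shift cm [-10.53 -14.63   8.01] twist -0.16 t 33.4667
```

```bash
python3 -m inch '[{"slide":[-2.1,-2.93,0],"twist":0,"jaw":-1},{"slide":[-2.1,-2.93,0],"twist":0,"jaw":-1},{"slide":[-2.1,-2.93,0],"twist":0,"jaw":-1},{"slide":[-2.1,-2.93,0],"twist":0,"jaw":-1},{"slide":[-2.1,-2.93,0],"twist":0,"jaw":-1},{"slide":[0,0,2],"twist":0,"jaw":-1},{"slide":[0,0,2],"twist":0,"jaw":-1},{"slide":[0,0,0],"twist":0,"jaw":-1},{"slide":[0,0,0],"twist":0,"jaw":-1},{"slide":[0,0,0],"twist":0,"jaw":-1}]'
python3 -c "
from h import *
delta(.5385,.3376,.0167,1.1)"
```

```text
clock: 34.3
eef_pos: [0.5397, 0.3381, 0.0582]
eef_rot: [-180.0, -0.0, 1.0]
wrist_force: [0.9, 0.4, -3.1]
grip_width: 0.571
gripper_force: 35.0
shift cm [-0.13  0.05  4.15] twist -0.07 t 34.3
```

```bash
python3 -m inch '[{"slide":[0,0.05,2],"twist":0,"jaw":-1},{"slide":[0,0,1.2],"twist":0,"jaw":-1},{"slide":[0,0,0.4],"twist":0,"jaw":-1},{"slide":[0,0,0],"twist":0,"jaw":-1},{"slide":[0,0,0],"twist":0,"jaw":-1}]' | grep -E "eef|wrist"
for i in 1 2 3; do python3 -m inch '[{"slide":[0,0,0.15],"twist":0,"jaw":-1},{"slide":[0,0,0],"twist":0,"jaw":-1},{"slide":[0,0,0],"twist":0,"jaw":-1}]' | grep -E "eef_pos|wrist"; done
```

```text
eef_pos: [0.5394, 0.3378, 0.022]
eef_rot: [-180.0, -0.0, 1.1]
wrist_force: [-0.9, 0.5, -3.0]
eef_pos: [0.5395, 0.338, 0.0206]
wrist_force: [-0.1, -0.1, -2.6]
eef_pos: [0.5392, 0.3378, 0.0186]
wrist_force: [0.2, 0.3, -3.8]
eef_pos: [0.5391, 0.3378, 0.0169]
wrist_force: [-0.8, -0.5, -3.8]
```

```bash
python3 -m inch '[{"slide":[0,0,0.1],"twist":0,"jaw":-1},{"slide":[0,0,0],"twist":0,"jaw":-1},{"slide":[0,0,0],"twist":0,"jaw":-1}]' | grep -E "eef_pos|wrist"
python3 -m inch '[{"slide":[0,0,0],"twist":0,"jaw":1},{"slide":[0,0,0],"twist":0,"jaw":1},{"slide":[0,0,0],"twist":0,"jaw":1},{"slide":[0,0,0],"twist":0,"jaw":1},{"slide":[0,0,0],"twist":0,"jaw":1},{"slide":[0,0,-1],"twist":0,"jaw":1},{"slide":[0,0,-3],"twist":0,"jaw":1},{"slide":[0,0,-4],"twist":0,"jaw":1},{"slide":[0,0,-4],"twist":0,"jaw":1},{"slide":[0,0,-4],"twist":0,"jaw":1}]' | grep -E "eef_pos|wrist|width"
python3 -m inch '[{"slide":[0,0,-4],"twist":0,"jaw":1},{"slide":[-2,3,-2],"twist":0,"jaw":1},{"slide":[-2,3,-1],"twist":0,"jaw":1},{"slide":[-2,3,0],"twist":0,"jaw":1},{"slide":[0,3,0],"twist":0,"jaw":1},{"slide":[0,3,0],"twist":0,"jaw":1},{"slide":[0,3,0],"twist":0,"jaw":1},{"slide":[0,0,0],"twist":0,"jaw":1},{"slide":[0,0,0],"twist":0,"jaw":1},{"slide":[0,0,0],"twist":0,"jaw":1}]'
python3 - <<'E'
from h import *
t=vision.snapshot("top")[:,:,::-1]; s=vision.snapshot("scene")[:,:,::-1]
crop(np.vstack([t[160:290,100:430],cv2.resize(s,None,fx=.786,fy=.786)[70:330,60:390]]),"pics/fin.png",0,0,330,390,1.53)
E
```

```text
eef_pos: [0.5393, 0.3379, 0.0167]
wrist_force: [-2.5, -3.2, 4.4]
eef_pos: [0.5387, 0.3379, 0.1786]
wrist_force: [1.3, -0.0, 0.1]
grip_width: 0.997
clock: 37.38
eef_pos: [0.4827, 0.1574, 0.2468]
eef_rot: [-180.0, -0.1, 1.1]
wrist_force: [0.7, 0.3, 1.1]
grip_width: 0.997
gripper_force: 0.0
```

View pics/fin.png

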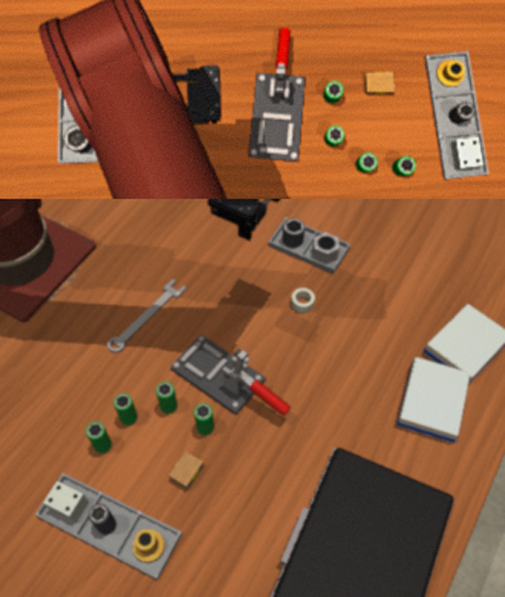

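All five parts stand upright in their compartments: block (63,497), tall socket (101,517) and bush (147,543) in tray3, wide socket (292,233) and nut (326,246) in tray2. The clamp is open with its handle back at (270,395).

```bash
python3 -c "
from workcell import ticket
print(ticket.close_job())"
```

```text
the job is handed in; nothing more can be done
None
```

Both kits are made up: block, tall socket and bush in the three-compartment tray, nut and wide socket in the two-compartment tray, all upright; the clamp was left open and the job handed in at about 37 s.

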